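# Release the access panel of the gate control unit

### The job

Take the flat-bladed driver (the one with the flat paddle handle) out of its stand, set its blade in the slotted cam fastener on the grey control unit and give it a quarter turn anticlockwise, so that the tongue clears the access panel and the panel springs ajar. Then hang the driver back in its own stand, upright, and let go.

Things in the scene. Friction and masses are not known exactly. Their poses are not given: they have to be found in the camera images.
- driver_grip (a point): Middle of the flat paddle handle (46 x 14 x 42 mm high, black) of the flat-bladed driver hanging in its stand. z up the shaft, x along the paddle's and the blade's width; grip across the 14 mm. Below it: collar 50 mm across, 21 to 27 mm down; blade 26 wide (x), 5 thick, 24 tall, its tip 71 mm down. About 0.1 kg. The other tool, with a round knob, does not fit the slot.
- cam_slot (a point): Steel cam fastener, 42 mm across, on the grey unit (150 x 124 x 50 mm): its axis at the slot floor, 56 mm over the counter. z up, x along slot and tongue; turns with it. Slot open at both ends, 10 mm wide, 12 deep, bevelled to 18; blade plays 11 deg each way. Starts locked within 7 deg; turns 90 deg anticlockwise from above to a stop, 0.05 N m friction; lets the panel go at about 55 deg.
- panel (a joint): Metal access panel of the unit, 92 x 114 mm, held down by the fastener's tongue, hinged at the edge away from it and pushed up by a spring: 0 rad closed, 0.30 rad fully ajar, where the spring keeps it (its free edge is then about 27 mm above the case).
- stand_a_mouth (a point): The flat-bladed driver's stand, pale wood, 80 x 80 x 60 mm, fixed: centre of the round hole at the top face, 60 mm over the counter, z up. Hole 36 mm across, mouth bevelled. The driver hangs by its collar on the top, driver_grip then 27 mm above this point, turned any way about its axis. A like stand holds the round-knobbed nut driver.

How it is judged:
On the way:
1. the panel has sprung ajar (more than 0.15 rad) with the flat-bladed driver standing in the fastener's slot (value of joint panel above 0.15 rad and horizontal distance between driver_grip and cam_slot below 0.015 m and z of driver_grip in the frame of cam_slot below 0.082 m), for 0.1 s.
At the end, for the whole second after the job is handed in: The access panel stands ajar by more than 0.15 rad, and the flat-bladed driver hangs in its own stand: its grip point within 12 mm of the hole's axis and 20 to 35 mm above the stand's top, upright within 10 degrees (value of joint panel above 0.15 rad and horizontal distance between driver_grip and stand_a_mouth below 0.012 m and z of driver_grip in the frame of stand_a_mouth between 0.02 and 0.035 m and angle between driver_grip's own z axis and vertical below 0.17 rad); the robot touches nothing.
It also fails if it takes over 51 s, if anything falls off the work surface, if the arm or the gripper's body presses on something with over 40 N, if the wrist force passes 120 N, or if a joint passes its speed limit or range.

### The arm

A 6-joint arm with a two-finger parallel gripper is mounted at the origin on a cart in front of the work surface, level with it; the furniture and walls round the work are solid. World frame = base frame: x ahead of the robot, y to its left, z up, the work surface at z = 0. Lengths are in m, angles in rad, forces in N, time in s.
With the tool pointing down it reaches from about 0.25 to 0.775 m from the base axis. Payload 4 kg.
Tool frame: the origin (TCP) lies midway between the tips of the shut fingers; the grasp point (between the pads) lies 19 mm behind it (robot.tcp_to_grasp is the distance from the TCP to the grasp point, in m); z points along the fingers, y is the line along which they close (so a half turn about z gives the same grasp; the last joint's range is limited). The gripper opens to 94 mm and grips with 3 to 60 N. Pads are 16 mm wide; open, the fingers measure 119 mm over their backs; the gripper's body (75 mm by 177 mm) begins 78 mm behind the grasp point.
Start: joints at [-1.303, 0.087, 1.371, -0, 1.684, -0.103], TCP at [0.199, -0.513, 0.182] pointing down, gripper open.
Joint ranges: [-3.1, 3.1], [-0.76, 2.03], [0.27, 2.55], [-1.08, 4.22], [0.17, 2.65], [-2.57, 2.57]. Speed limits (rad/s): [2.79, 2.79, 3.14, 3.14, 3.14, 3.14].

### API

Orientations are given as [roll, pitch, yaw] about the fixed x, y, z axes, in that order (R = Rz(yaw) Ry(pitch) Rx(roll)).
In Python, from bench import robot, viewer gives the robot as it stands. The module is installed in compiled form; this text tells all that it offers.
- The arm moves only by the shell command python3 -m handwheel 'ROWS' [OPENING]. ROWS is JSON, a list of rows, each a list of 6 numbers: the shift along the tool's x, y, z in units of 0.2 m (1.0 is 0.2 m), then the turn, a rotation vector about the tool's x, y, z in units of 30 degrees (1.0 is 30 degrees). In form: [[x, y, z, wx, wy, wz], ...]. A call has 1 to 10 rows; each row is the pose to reach, as a shift and turn from the pose commanded when the call began, along the tool's axes at that moment; what a row does not reach only later rows make up. A row lasts 1/12 s, in which the tool goes at most 41.7 mm and 7.16 degrees, less where a joint would pass 70% of its speed; a pose out of reach is approached as far as the arm can. A call with a number of a shift or a turn outside -1 to 1 is refused whole. A call with a gripper value outside its range is refused whole. OPENING is the gripper's target within -1 to 1 (shut at 1, half-way at 0, fully open at -1), set as the call begins (- or left out, the last holds). The fingers move at their own pace and stop on an object; the grip force is fixed at half the most. Time passes only in rows, so rows that repeat a pose let the fingers close. It gives the time, the measured TCP pose, the force, the opening and the grip force at its end, in the units of the state.
- robot.get_obs(): the state, without advancing time (a new reading comes with each control period).
- viewer.snapshot(name): name is "scene" or "top"; returns the picture (384x512x3 uint8, red, green, blue); there is no depth.
- viewer.calibration(name): a dict with "fx", "fy", "cx", "cy" (pixels), "R" (3x3) and "t" (3): a world point X has camera coordinates R X + t. Camera axes: x right, y down, z forward; pixel columns grow to the right and rows downward; lengths in m; the calibration is good to about 2 mm. A picture is of the moment at which its call begins. calibration takes no time and is no camera call.
- robot.close_job(): hands the job in; it is judged then, once.
The state is a dict: "time": time; "joint_positions": joint angles; "qvel": joint speeds; "joint_torque": joint torques, N m; "tool_pos": TCP position; "ee_rot": TCP orientation; "wrist_force": force on the tool from outside, world axes, zero at the start; "wrist_torque": the same for the moment, N m; "width": finger opening in m; "finger_force": force on a finger pad.
Only numpy, scipy, OpenCV 4.12 (cv2) and the standard library are available. Lean on these libraries where they do the work, as an engineer would, in place of code of your own. Each camera call takes 0.05 s, during which the arm holds its last target. There are 200 camera calls.

## Working session

There is one attempt and no reset: what is moved stays moved. The work goes in short steps, Python scripts to look and compute and a shell command to move; the robot and the scene stay as the last step left them, time stands still between calls to the robot, and variables do not carry over. Pictures are saved under pics/ and viewed, at most 10 in all, crops included, and the job is handed in when it is done.

```bash
mkdir -p pics; python3 - <<'E'
from bench import robot, viewer
import cv2,numpy as np
o=robot.get_obs();print({k:np.round(v,3).tolist() for k,v in o.items()})
for n in("scene","top"):
    im=viewer.snapshot(n);cv2.imwrite(f"pics/{n}0.png",im[:,:,::-1]);c=viewer.calibration(n)
    print(n,{k:np.round(v,4).tolist() for k,v in c.items()})
a=[cv2.imread(f"pics/{n}0.png") for n in("scene","top")]
E
```

```text
{'time': 0.0, 'joint_positions': [-1.303, 0.088, 1.372, 0.0, 1.684, -0.103], 'qvel': [-0.0, 0.001, 0.002, -0.0, -0.0, -0.001], 'joint_torque': [0.001, -34.019, -30.243, 0.072, 0.033, -0.0], 'tool_pos': [0.199, -0.512, 0.181], 'ee_rot': [-3.139, -0.0, 0.371], 'wrist_force': [0.276, 0.011, -0.754], 'wrist_torque': [-0.029, -0.008, -0.018], 'finger_force': 0.0, 'width': 0.094}
scene {'fx': 450.8336, 'fy': 450.8336, 'cx': 252.9294, 'cy': 188.0057, 'R': [[-0.7876, -0.616, 0.0162], [-0.3564, 0.434, -0.8274], [0.5026, -0.6575, -0.5613]], 't': [0.3788, 0.2863, 1.0883]}
top {'fx': 402.4763, 'fy': 402.4763, 'cx': 255.7458, 'cy': 186.1535, 'R': [[0.0071, -0.9996, 0.0278], [-0.9929, -0.0104, -0.1186], [0.1188, -0.0267, -0.9926]], 't': [-0.0501, 0.5169, 1.1197]}
```

View pics/scene0.png

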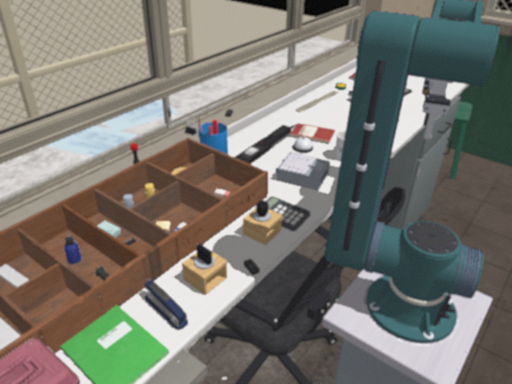

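View pics/top0.png

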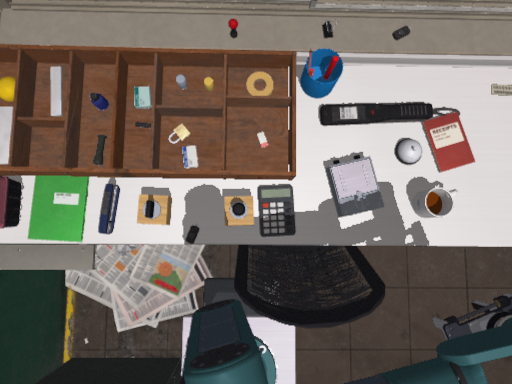

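The top view shows the flat-bladed driver at about (150,206), the nut driver at (238,208) and the grey unit at about (355,184). I'll enlarge these crops.

```bash
cat > h.py <<'E'
from bench import robot, viewer
import cv2,numpy as np
def ray(n,u,v,z):
    c=viewer.calibration(n);R=np.array(c["R"]);t=np.array(c["t"])
    d=R.T@np.array([(u-c["cx"])/c["fx"],(v-c["cy"])/c["fy"],1]);o=-R.T@t
    return o+d*(z-o[2])/d[2]
def proj(n,X):
    c=viewer.calibration(n);p=np.array(c["R"])@np.array(X)+np.array(c["t"])
    return np.array([c["fx"]*p[0]/p[2]+c["cx"],c["fy"]*p[1]/p[2]+c["cy"]])
def crop(im,x,y,w,h,k): return cv2.resize(im[y:y+h,x:x+w],None,fx=k,fy=k,interpolation=cv2.INTER_CUBIC)
E
python3 - <<'E'
from h import *
t=cv2.imread("pics/top0.png");s=cv2.imread("pics/scene0.png")
a=np.hstack([crop(t,125,180,60,60,6),crop(t,320,145,70,80,4.5)[:360]])
b=np.hstack([crop(s,170,235,70,60,5),crop(s,260,140,75,60,5)])[:240+60]
a=cv2.copyMakeBorder(a,0,0,0,max(0,b.shape[1]-a.shape[1]),0);b=cv2.copyMakeBorder(b,0,0,0,max(0,a.shape[1]-b.shape[1]),0)
im=np.vstack([a,b]);im=im[:,:800];im=cv2.resize(im,None,fx=.9,fy=.9);print(im.shape);cv2.imwrite("pics/c0.png",im)
E
```

```text
(594, 652, 3)
```

View pics/c0.png

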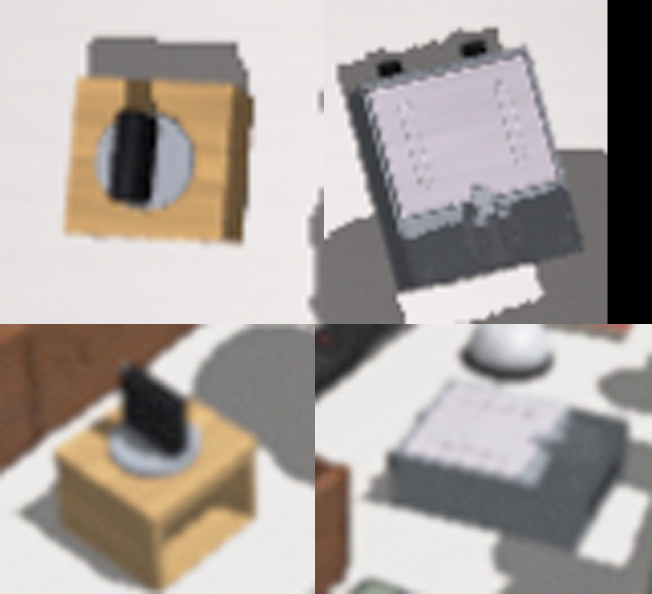

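The crops show the paddle nearly along world x on its collar in stand A. The fastener, in shadow, is at about top (361,203).

```bash
python3 - <<'E'
from h import *
t=cv2.imread("pics/top0.png");hsv=cv2.cvtColor(t,cv2.COLOR_BGR2HSV)
c=viewer.calibration("top");print("cam",-np.array(c["R"]).T@c["t"])
def big(m,x,y,w,h):
    z=np.zeros(m.shape,np.uint8);z[y:y+h,x:x+w]=m[y:y+h,x:x+w]
    cs,_=cv2.findContours(z,cv2.RETR_EXTERNAL,cv2.CHAIN_APPROX_NONE);return max(cs,key=cv2.contourArea)
blk=(hsv[:,:,2]<60).astype(np.uint8)
k=big(blk,135,190,30,35);r=cv2.minAreaRect(k);print("paddle px",r)
bx=cv2.boxPoints(r);P=np.array([ray("top",u,v,.108)[:2] for u,v in bx]);print(P,P.mean(0))
wood=((hsv[:,:,0]>8)&(hsv[:,:,0]<25)&(hsv[:,:,1]>80)&(hsv[:,:,2]>190)).astype(np.uint8)
k=big(wood,130,185,45,45);r=cv2.minAreaRect(k);print("wood",r,"ctr",ray("top",*r[0],.06))
print("stand corners",[ray("top",125+x/5.4,180+y/5.4,.06)[:2].round(4) for x,y in((78,78),(238,84),(228,236),(66,234))])
print("collar",ray("top",125+145/5.4,180+160/5.4,.066))
T=lambda x,y,z:ray("top",320+(x-324)/4.05,145+y/4.05,z)[:2].round(4)
print("panel",[T(x,y,.052) for x,y in((363,90),(525,48),(565,185),(403,238))])
print("fast",T(493,235,.06),"tongue",T(485,195,.06),"case c",T(400,290,.05),T(582,250,.05))
a=crop(t,315,140,80,85,7);s=cv2.imread("pics/scene0.png");b=crop(s,262,140,75,60,8)[:, :]
g=lambda i:(255*(np.clip(i/150.,0,1))**.6).astype(np.uint8)
b=cv2.resize(b,None,fx=.4,fy=.4)
cv2.imwrite("pics/c1.png",g(a))
E
```

```text
cam [ 0.38057105 -0.0147627   1.17406764]
paddle px ((149.5, 208.5), (15.0, 7.0), 90.0)
[[0.46574991 0.24573744]
 [0.46592255 0.22740314]
 [0.42642952 0.22593296]
 [0.42627654 0.24418765]] [0.44609463 0.2358153 ]
wood ((151.92478942871094, 209.1283416748047), (28.47013282775879, 28.204055786132812), 3.814074993133545) ctr [0.44733011 0.24040973 0.06      ]
stand corners [array([0.4876, 0.2761]), array([0.4853, 0.1947]), array([0.4077, 0.1973]), array([0.4081, 0.2789])]
collar [0.44559782 0.23918212 0.066     ]
panel [array([ 0.5712, -0.2544]), array([ 0.6026, -0.3698]), array([ 0.5057, -0.3953]), array([ 0.4675, -0.2808])]
fast [ 0.4695 -0.3415] tongue [ 0.4972 -0.3366] case c [ 0.4316 -0.2786] [ 0.4605 -0.4066]
```

View pics/c1.png

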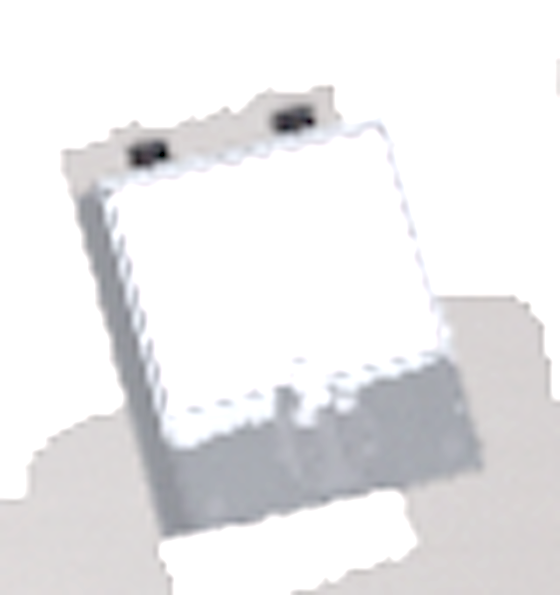

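```bash
cat >> h.py <<'E'
from scipy.spatial.transform import Rotation as Ro
def go(x,y,z,yaw):
    o=robot.get_obs();R=Ro.from_euler("xyz",o["ee_rot"]);T=Ro.from_euler("xyz",[np.pi,0,yaw])
    d=R.inv().apply(np.array([x,y,z])-o["tool_pos"])/.2; w=np.degrees((R.inv()*T).as_rotvec())/30
    print("t",round(o["time"],2),"tcp",np.round(o["tool_pos"],4),"rpy",np.round(o["ee_rot"],3),"rows",np.round(d,3),np.round(w,3))
E
python3 -m handwheel '[[0.84,-1,-0.1,0,0,0],[0.84,-1,-0.1,0,0,0],[0.84,-1,-0.1,0,0,0],[0.84,-1,-0.1,0,0,0],[0.84,-1,-0.1,0,0,0],[0.84,-1,-0.1,0,0,0],[0.84,-1,-0.1,0,0,0],[0.84,-1,-0.1,0,0,0]]' -1
python3 -m handwheel '[[0.84,-1,0,0,0,0],[0.84,-1,0,0,0,0],[0.84,-1,0,0,0,0],[0.84,-1,0,0,0,0],[0.84,-1,0,0,0,0],[0.84,-1,0,0,0,0],[0.84,-1,0,0,0,0]]'
python3 - <<'E'
from h import *
im=viewer.snapshot("top")[:,:,::-1];cv2.imwrite("pics/top1.png",im)
s=viewer.snapshot("scene")[:,:,::-1];cv2.imwrite("pics/scene1.png",s)
go(.447,.2365,.2,-.07)
g=lambda i:(255*(np.clip(i/200.,0,1))**.7).astype(np.uint8)
a=crop(im,315,140,80,85,6);cv2.imwrite("pics/c2.png",cv2.hconcat([g(a),cv2.resize(crop(s,262,140,75,60,4),(290,510)) if 0 else cv2.copyMakeBorder(g(crop(s,265,145,65,50,4.8)),0,270,0,0,0)]))
E
```

```text
time: 0.77
tool_pos: [0.2842, -0.2628, 0.2028]
ee_rot: [3.14, -0.001, 0.376]
wrist_force: [0.3, -0.6, 1.2]
width: 0.0939
finger_force: 0.0
time: 1.35
tool_pos: [0.3684, -0.0141, 0.2018]
ee_rot: [-3.14, -0.001, 0.377]
wrist_force: [0.3, -0.8, -0.1]
width: 0.0941
finger_force: 0.0
t 1.45 tcp [ 0.368  -0.0168  0.2016] rpy [-3.141e+00  1.000e-03  3.750e-01] rows [ 0.832 -1.034  0.007] [-0.     0.003  0.851]
```

View pics/c2.png

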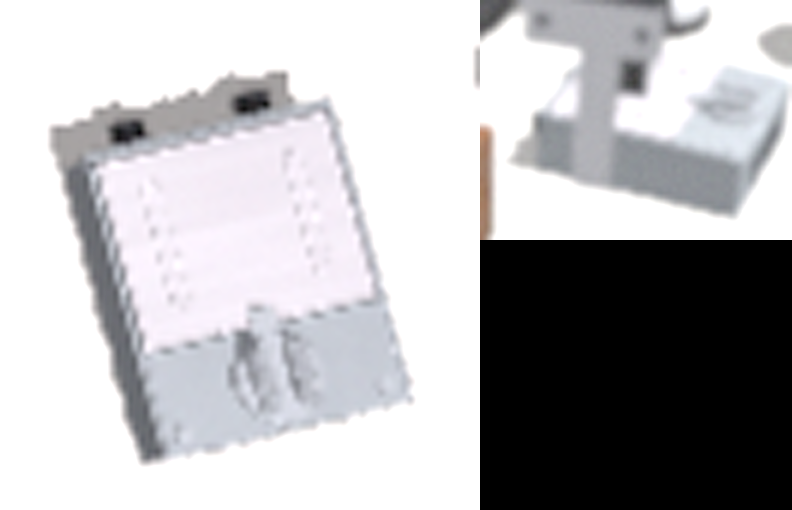

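The fastener is now lit: its centre is at about c2 (279,373), i.e. top (361.5,202), with the slot and tongue pointing from (291,412) to (262,316).

```bash
python3 -m handwheel '[[0.83,-1,0,0,0,0.85],[0.83,-1,0,0,0,0.85],[0.83,-1,0,0,0,0.85],[0.83,-1,0,0,0,0.85],[0.83,-1,0,0,0,0.85],[0.83,-1,0,0,0,0.85],[0.83,-1,0,0,0,0.85],[0.83,-1,0,0,0,0.85]]'
python3 - <<'E'
from h import *
T=lambda x,y,z:ray("top",315+(x+.5)/6-.5,140+(y+.5)/6-.5,z)[:2].round(4)
a,b=T(262,316,.06),T(291,412,.066);print("cam",T(279,373,.068),"slot",a,b,np.degrees(np.arctan2(*(a-b)[::-1])))
# panel/case corners, unit axis
q=[T(x,y,.05) for x,y in((85,160),(325,100),(410,400),(148,460))];print(q)
# scene view of cam centre (crop x4.8, offset 265,145): two slots ends/edges
print("scene cam",ray("scene",265+(727-480)/4.8,145+98/4.8,.068))
go(.447,.2365,.14,-.07)
im=viewer.snapshot("top")[:,:,::-1];s=viewer.snapshot("scene")[:,:,::-1]
cv2.imwrite("pics/c3.png",cv2.hconcat([crop(im,120,170,70,70,5.6),crop(s,160,215,78,78,5.026)[:392,:392]]))
E
```

```text
time: 2.12
tool_pos: [0.4516, 0.2317, 0.1998]
ee_rot: [-3.141, 0.003, -0.071]
wrist_force: [0.4, 0.4, -0.1]
width: 0.0938
finger_force: 0.0
cam [ 0.4724 -0.3374] slot [ 0.4997 -0.3324] [ 0.4546 -0.3431] 13.346688625384463
[array([ 0.5743, -0.2524]), array([ 0.6047, -0.3679]), array([ 0.4618, -0.4044]), array([ 0.4326, -0.2799])]
scene cam [ 0.46547207 -0.3204188   0.068     ]
t 2.12 tcp [0.4516 0.2317 0.1998] rpy [-3.141e+00  3.000e-03 -7.100e-02] rows [-0.024 -0.022  0.299] [-0.001  0.005 -0.002]
```

View pics/c3.png

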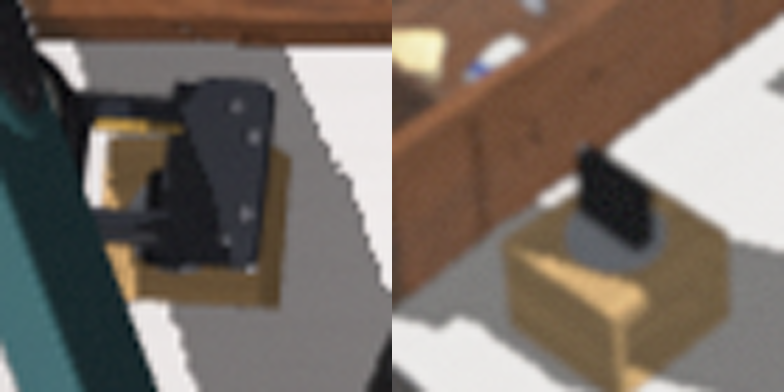

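```bash
python3 -m handwheel '[[-0.028,-0.032,0.3,0,0,0],[-0.028,-0.032,0.3,0,0,0],[-0.028,-0.032,0.45,0,0,0],[-0.028,-0.032,0.55,0,0,0],[-0.028,-0.032,0.6,0,0,0],[-0.028,-0.032,0.64,0,0,0],[-0.028,-0.032,0.64,0,0,0]]'
python3 -m handwheel '[[0,0,0,0,0,0],[0,0,0,0,0,0],[0,0,0,0,0,0],[0,0,0,0,0,0],[0,0,0,0,0,0],[0,0,0,0,0,0],[0,0,0,0,0,0],[0,0,0,0,0,0]]' 1
python3 - <<'E'
from h import *
print(proj("scene",[.4724,-.3374,.068]),proj("scene",[.4546,-.3431,.066]),proj("scene",[.4997,-.3324,.06]))
s=cv2.imread("pics/scene1.png");im=viewer.snapshot("scene")[:,:,::-1]
cv2.imwrite("pics/scene2.png",im)
cv2.imwrite("pics/c4.png",cv2.hconcat([crop(s,285,145,55,55,7)[:385,:385],crop(im,160,205,80,80,4.8125)[:385]]))
E
```

```text
time: 2.8
tool_pos: [0.4444, 0.2334, 0.0733]
ee_rot: [3.14, 0.002, -0.077]
wrist_force: [-0.3, -0.7, 0.6]
width: 0.0941
finger_force: 0.0
time: 3.47
tool_pos: [0.4447, 0.2354, 0.0743]
ee_rot: [3.142, -0.0, -0.074]
wrist_force: [0.0, -0.0, 0.0]
width: 0.0439
finger_force: 0.0
[317.3362315  162.69727163] [322.75109089 164.28360983] [309.39711313 162.66668268]
```

View pics/c4.png

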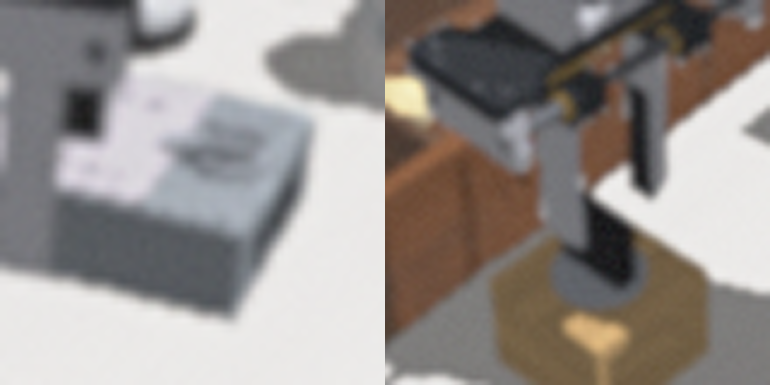

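```bash
python3 -m handwheel '[[0,0,0,0,0,0],[0,0,0,0,0,0],[0,0,0,0,0,0],[0,0,0,0,0,0],[0,0,0,0,0,0],[0,0,0,0,0,0],[0,0,0,0,0,0]]' 1
python3 - <<'E'
from h import *
print(proj("scene",[.4618,-.4044,.05]),"vs 330,161.9",proj("scene",[.4326,-.2799,.05]),"vs 319.3,179.3")
for z in (.05,.053,.056):print(z,ray("scene",330,161.9,z),ray("scene",319.3,179.3,z))
for z in (.06,.064,.068):print(z,ray("scene",318.3,166.1,z))
E
```

```text
time: 4.1
tool_pos: [0.4448, 0.2354, 0.0745]
ee_rot: [-3.141, -0.0, -0.074]
wrist_force: [-0.1, 1.3, 2.0]
width: 0.014
finger_force: 29.3
[329.58909694 160.48019591] vs 330,161.9 [318.09264684 178.53644032] vs 319.3,179.3
0.05 [ 0.45585974 -0.39691576  0.05      ] [ 0.42719578 -0.27847125  0.05      ]
0.053 [ 0.45357671 -0.39228704  0.053     ] [ 0.42502137 -0.27429136  0.053     ]
0.056 [ 0.45129367 -0.38765831  0.056     ] [ 0.42284695 -0.27011146  0.056     ]
0.06 [ 0.46472322 -0.33240963  0.06      ]
0.064 [ 0.46159488 -0.32648913  0.064     ]
0.068 [ 0.45846654 -0.32056863  0.068     ]
```

```bash
python3 -m handwheel '[[0,0,-0.1,0,0,0],[0,0,-0.25,0,0,0],[0,0,-0.4,0,0,0],[0,0,-0.55,0,0,0],[0,0,-0.73,0,0,0],[0,0,-0.73,0,0,0]]'
python3 -m handwheel '[[0.015,0.1,0,0,0,0],[0.03,0.24,0,0,0,0],[0.05,0.4,0,0,0,0],[0.07,0.58,0,0,0,0],[0.09,0.76,0,0,0,0],[0.115,0.95,0,0,0,0],[0.115,0.95,0,0,0,0]]'
python3 -m handwheel '[[0.015,0.15,0,0,0,0],[0.03,0.32,0,0,0,0],[0.05,0.49,0,0,0,0],[0.07,0.66,0,0,0,0],[0.09,0.8,0,0,0,0],[0.115,0.95,0,0,0,0],[0.115,0.95,0,0,0,0]]'
python3 - <<'E'
from h import *
go(.472,-.337,.155,.233)
E
```

```text
time: 4.6
tool_pos: [0.4475, 0.2359, 0.2278]
ee_rot: [-3.137, -0.011, -0.075]
wrist_force: [1.4, 0.5, -0.2]
width: 0.0139
finger_force: 29.4
time: 5.18
tool_pos: [0.4529, 0.0376, 0.2186]
ee_rot: [3.136, 0.003, -0.083]
wrist_force: [-0.5, 0.7, -1.5]
width: 0.0136
finger_force: 29.8
time: 5.77
tool_pos: [0.4615, -0.1516, 0.2181]
ee_rot: [3.139, 0.004, -0.081]
wrist_force: [-0.2, 0.7, -2.6]
width: 0.0138
finger_force: 29.8
t 5.77 tcp [ 0.4615 -0.1516  0.2181] rpy [ 3.139  0.004 -0.081] rows [0.128 0.919 0.317] [ 0.003  0.008 -0.599]
```

```bash
python3 -m handwheel '[[0.02,0.15,0,0,0,-0.1],[0.04,0.32,0,0,0,-0.25],[0.06,0.49,0,0,0,-0.4],[0.09,0.66,0.08,0,0,-0.6],[0.11,0.8,0.15,0,0,-0.6],[0.128,0.92,0.25,0,0,-0.6],[0.128,0.92,0.32,0,0,-0.6],[0.128,0.92,0.32,0,0,-0.6],[0.128,0.92,0.32,0,0,-0.6]]'
python3 - <<'E'
from h import *
im=viewer.snapshot("top")[:,:,::-1];s=viewer.snapshot("scene")[:,:,::-1]
go(.472,-.337,.1145,.233)
cv2.imwrite("pics/top3.png",im);cv2.imwrite("pics/scene3.png",s)
cv2.imwrite("pics/c5.png",cv2.hconcat([crop(im,320,140,80,80,5),crop(s,280,120,80,80,5)]))
E
```

```text
time: 6.52
tool_pos: [0.4734, -0.3312, 0.1541]
ee_rot: [-3.137, 0.003, 0.24]
wrist_force: [-1.2, 1.0, -1.2]
width: 0.0134
finger_force: 29.8
t 6.62 tcp [ 0.4747 -0.3317  0.1572] rpy [ 3.141e+00 -1.000e-03  2.410e-01] rows [-0.02   0.022  0.213] [ 0.001 -0.001  0.015]
```

View pics/c5.png

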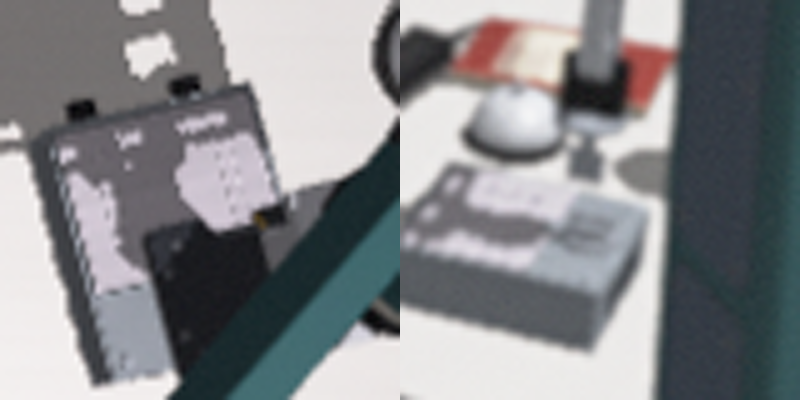

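The scene crop shows the blade tip at about scene (317.4,156), above the slot centre at (318,165.5). I'll compare these with the projections.

```bash
python3 - <<'E'
from h import *
for X in([.4747,-.3317,.0985],[.472,-.337,.068],[.472,-.337,.060],[.4747,-.3317,.160]):print(X,proj("scene",X))
s=cv2.imread("pics/scene3.png")
a=crop(s,298,135,42,48,12)
g=cv2.createCLAHE(3,(4,4)).apply(cv2.cvtColor(a,cv2.COLOR_BGR2GRAY));cv2.imwrite("pics/c6.png",g)
E
```

```text
[0.4747, -0.3317, 0.0985] [316.72745961 155.22552858]
[0.472, -0.337, 0.068] [317.37655188 162.78394785]
[0.472, -0.337, 0.06] [317.14666853 164.83060441]
[0.4747, -0.3317, 0.16] [318.55004403 138.68260745]
```

View pics/c6.png

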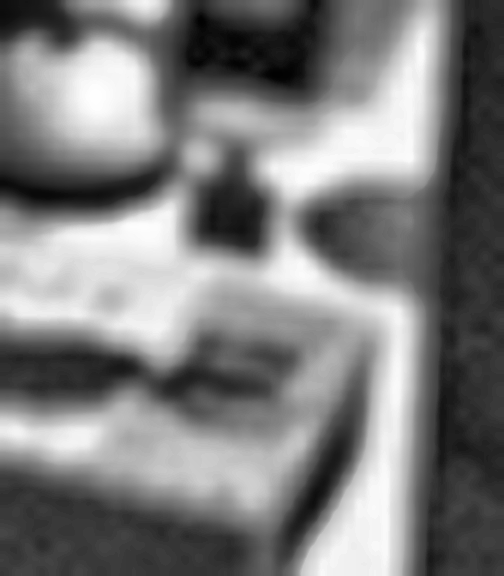

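```bash
python3 -m handwheel '[[-0.018,0.024,0,0,0,0],[-0.018,0.024,0.05,0,0,0],[-0.018,0.024,0.09,0,0,0],[-0.018,0.024,0.12,0,0,0],[-0.018,0.024,0.12,0,0,0]]'
python3 - <<'E'
from h import *
go(.472,-.337,.1145,.233)
E
```

```text
time: 7.03
tool_pos: [0.4708, -0.3369, 0.1298]
ee_rot: [-3.138, 0.002, 0.24]
wrist_force: [-0.2, -0.1, -0.8]
width: 0.0137
finger_force: 29.8
t 7.03 tcp [ 0.4708 -0.3369  0.1298] rpy [-3.138e+00  2.000e-03  2.400e-01] rows [0.006 0.002 0.076] [-0.006  0.005  0.014]
```

```bash
python3 -m handwheel '[[0.004,0,0.02,0,0,0],[0.004,0,0.04,0,0,0],[0.004,0,0.06,0,0,0],[0.004,0,0.06,0,0,0]]'
python3 - <<'E'
from h import *
go(.472,-.337,.1145,.233);print(robot.get_obs()["wrist_force"],robot.get_obs()["wrist_torque"])
E
```

```text
time: 7.37
tool_pos: [0.4732, -0.3387, 0.1212]
ee_rot: [3.139, -0.001, 0.24]
wrist_force: [0.2, -0.8, 1.1]
width: 0.0133
finger_force: 29.8
t 7.37 tcp [ 0.4732 -0.3387  0.1212] rpy [ 3.139e+00 -1.000e-03  2.400e-01] rows [-0.004 -0.01   0.033] [ 0.005 -0.002  0.013]
[ 0.24261769 -0.82496648  1.06133281] [-0.25397043 -0.03711656  0.02168641]
```

```bash
python3 -m handwheel '[[0,0,0.012,0,0,0],[0,0,0.024,0,0,0],[0,0,0.03,0,0,0],[0,0,0.03,0,0,0],[0,0,0.03,0,0,0]]'
python3 - <<'E'
from h import *
go(.472,-.337,.1145,.233);print(robot.get_obs()["wrist_force"],robot.get_obs()["wrist_torque"])
s=viewer.snapshot("scene")[:,:,::-1];cv2.imwrite("pics/c7.png",crop(s,285,120,65,75,7))
E
```

```text
time: 7.78
tool_pos: [0.4746, -0.3396, 0.1206]
ee_rot: [3.134, -0.005, 0.24]
wrist_force: [-2.1, 1.1, 15.6]
width: 0.0138
finger_force: 30.2
t 7.78 tcp [ 0.4746 -0.3396  0.1206] rpy [ 3.134 -0.005  0.24 ] rows [-0.01  -0.016  0.03 ] [ 0.015 -0.01   0.013]
[-2.0595167   1.05760014 15.63288861] [0.40784044 0.52620106 0.01319234]
```

View pics/c7.png

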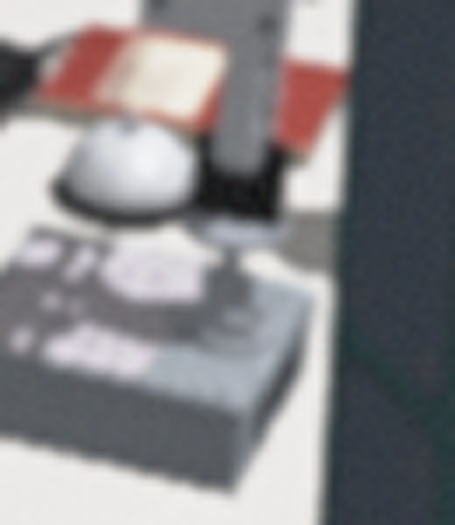

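The picture shows the blade standing on the far (−y) bevel, short of the floor: the cam shows on the camera's side of it. I'll shift about 4 mm to +y and try again.

```bash
python3 -m handwheel '[[0,0,-0.03,0,0,0],[-0.01,-0.02,-0.03,0,0,0],[-0.01,-0.02,-0.01,0,0,0],[-0.01,-0.02,0.005,0,0,0],[-0.01,-0.02,0.01,0,0,0],[-0.01,-0.02,0.01,0,0,0]]'
python3 - <<'E'
from h import *
go(.472,-.337,.1145,.233);print(robot.get_obs()["wrist_force"],robot.get_obs()["wrist_torque"])
E
```

```text
time: 8.33
tool_pos: [0.4728, -0.3374, 0.1203]
ee_rot: [3.129, -0.008, 0.24]
wrist_force: [-0.9, -0.2, 22.7]
width: 0.0136
finger_force: 30.1
t 8.33 tcp [ 0.4728 -0.3374  0.1203] rpy [ 3.129 -0.008  0.24 ] rows [-0.003 -0.003  0.029] [ 0.023 -0.015  0.013]
[-0.86820956 -0.17275428 22.65500288] [ 0.03341144  0.28566341 -0.01386923]
```

```bash
python3 - <<'E'
from h import *
print("hover",proj("scene",[.4747,-.3317,.1457]),"seen 318.8,144.2")
for z in(.1025,.1085,.1145):print(z,proj("scene",[.4728,-.3374,z]))
im=viewer.snapshot("scene")[:,:,::-1]
cv2.imwrite("pics/c8.png",crop(im,295,130,50,50,12))
E
```

```text
hover [318.1185823  142.59882515] seen 318.8,144.2
0.1025 [318.2385111  153.69286531]
0.1085 [318.41595587 152.10986072]
0.1145 [318.59420635 150.5196683 ]
```

View pics/c8.png

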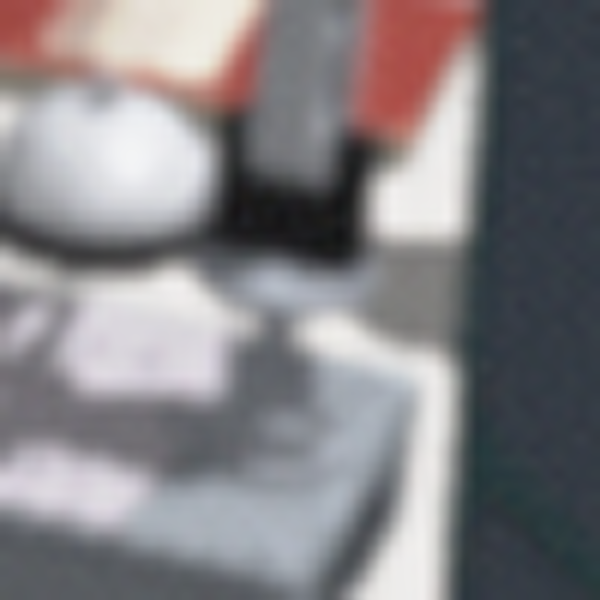

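The collar's height in the picture fits the tip at about z=0.062, so the driver has not slipped. It isn't clear whether the blade is on the rim or the bevel. I'll press lightly and probe sideways.

```bash
P='import sys;from bench import robot;import numpy as np;o=robot.get_obs();print("  F",np.round(o["wrist_force"],1),"M",np.round(o["wrist_torque"],2),"p",np.round(o["tool_pos"],4))'
python3 -m handwheel '[[0,-0.015,-0.01,0,0,0],[0,-0.03,-0.01,0,0,0],[0,-0.03,-0.01,0,0,0]]' >/dev/null; python3 -c "$P"
python3 -m handwheel '[[0,-0.015,0,0,0,0],[0,-0.02,0,0,0,0],[0,-0.02,0,0,0,0]]'>/dev/null; python3 -c "$P"
```

```text
F [ 2.  -4.6 14.3] M [-1.47 -0.34 -0.02] p [ 0.4715 -0.3332  0.1204]
  F [ 1.4 -5.9 12.2] M [-1.78 -0.47  0.06] p [ 0.4706 -0.33    0.1201]
```

I've now viewed 11 pictures, one over the limit of 10, so I'll stop viewing and measure numerically. Next I'll print grey levels around the cam from the earlier clear top and scene pictures.

```bash
python3 - <<'E'
from h import *
for n,f,x0,x1,y0,y1 in(("top","top1",348,378,188,216),("scene","scene1",303,335,153,178)):
    g=cv2.cvtColor(cv2.imread(f"pics/{f}.png"),cv2.COLOR_BGR2GRAY)
    print(n,"     ",*[f"{u%1000:3d}" for u in range(x0,x1)])
    for v in range(y0,y1):print(v,"     ",*[f"{q:3d}" for q in g[v,x0:x1]])
E
```

```text
top       348 349 350 351 352 353 354 355 356 357 358 359 360 361 362 363 364 365 366 367 368 369 370 371 372 373 374 375 376 377
188       191 189 187 188 189 188 188 188 188 190 188 188 188 189 188 189 191 190 191 189 189 190 189 188 188 188 186 185 184 138
189       189 188 189 189 188 188 188 189 189 189 190 190 190 191 192 191 191 190 189 189 188 188 188 187 187 182 171 163 161 133
190       189 189 189 189 189 189 189 191 172 165 168 180 183 189 190 191 190 190 188 190 195 183 171 160 161 164 143 119 113 125
191       189 189 188 191 192 192 192 191 149 120 129 156 165 183 188 189 196 185 173 162 180 166 144 113 114 145 152 147 146 146
192       191 191 192 192 193 190 189 189 164 159 161 160 164 168 171 162 182 172 146 110 117 146 155 147 146 145 145 146 145 144
193       190 190 190 189 189 190 189 189 141 153 161 160 165 143 131 109 119 152 158 149 144 145 145 144 145 145 144 145 144 144
194       188 189 188 178 194 178 166 166 144 161 162 161 157 145 129 141 148 147 146 147 146 145 147 145 145 145 144 144 144 144
195       185 175 168 139 178 155 102  83  92 141 149 159 14
[... 5559 characters left out ...]
33 234 233
173       188 183 179 176 175 174 175 176 174 173 175 175 174 175 176 175 174 175 174 169 148 114  82  87 141 198 228 233 234 233 233 233
174       141 140 148 161 165 165 169 174 174 172 176 176 173 176 177 178 175 175 169 152 128  95  79 113 167 217 232 234 234 233 233 233
175       105 109 118 133 142 141 151 162 165 165 168 174 171 170 173 178 178 174 158 138 108  83  93 143 198 227 234 235 234 233 232 232
176        89  93  99 103 106 114 121 131 138 141 150 158 159 157 164 174 175 167 148 118  91  78 113 173 222 233 235 235 233 233 233 232
177        90  89  90  90  90  92  98 102 109 109 121 128 134 138 152 162 165 154 130 103  86  95 144 200 229 234 233 234 233 233 232 232
```

```bash
P='import sys;from bench import robot;import numpy as np;o=robot.get_obs();print("  F",np.round(o["wrist_force"],1),"M",np.round(o["wrist_torque"],2),"p",np.round(o["tool_pos"],4),"rpy",np.round(o["ee_rot"],3))'
python3 -m handwheel '[[0,0,-0.06,0,0,0],[0,0.02,-0.06,0,0,0],[0,0.02,-0.06,0,0,0],[0,0.02,-0.06,0,0,0]]' >/dev/null; python3 -c "$P"
python3 - <<'E'
from h import *
for u,v,z in((361.5,202.3,.056),(361.5,202.3,.068),(361,202,.068)):print(ray("top",u,v,z)[:2])
a,b=ray("top",362,195,.06),ray("top",364.3,206,.06);print("yaw",np.arctan2(a[1]-b[1],a[0]-b[0]))
go(.472,-.341,.125,.22)
E
```

```text
F [-0.3 -0.3  0.3] M [-0.12 -0.02  0.03] p [ 0.4674 -0.3277  0.1242] rpy [-3.138e+00  2.000e-03  2.400e-01]
[ 0.47190116 -0.34203803]
[ 0.47092093 -0.33852545]
[ 0.47174284 -0.337147  ]
yaw 0.18358446103165885
t 9.22 tcp [ 0.4674 -0.3277  0.1242] rpy [-3.138e+00  2.000e-03  2.400e-01] rows [ 0.007  0.07  -0.004] [-0.006  0.004  0.038]
```

```bash
P='import sys;from bench import robot;import numpy as np;o=robot.get_obs();print("  F",np.round(o["wrist_force"],1),"M",np.round(o["wrist_torque"],2),"p",np.round(o["tool_pos"],4),"rpy",np.round(o["ee_rot"],3))'
python3 -m handwheel '[[0.007,0.03,-0.03,0,0,0.06],[0.007,0.07,-0.03,0,0,0.06],[0.007,0.07,-0.03,0,0,0.06],[0.007,0.07,-0.03,0,0,0.06],[0.007,0.07,-0.03,0,0,0.06]]' >/dev/null; python3 -c "$P"
python3 -m handwheel '[[0,0,0.02,0,0,0],[0,0,0.04,0,0,0],[0,0,0.055,0,0,0],[0,0,0.055,0,0,0],[0,0,0.055,0,0,0]]' >/dev/null; python3 -c "$P"
python3 -m handwheel '[[0,0,0.01,0,0,0],[0,0,0.02,0,0,0],[0,0,0.02,0,0,0],[0,0,0.02,0,0,0]]' >/dev/null; python3 -c "$P"
```

```text
F [-0.4  0.9 -0.9] M [-0.02 -0.04  0.05] p [ 0.4726 -0.3414  0.1312] rpy [-3.14e+00  1.00e-03  2.09e-01]
  F [ 0.1  2.1 -0.5] M [0.39 0.06 0.05] p [ 0.4728 -0.3411  0.1209] rpy [-3.14   0.     0.209]
  F [-2.3  1.6  7.6] M [0.5  0.48 0.07] p [ 0.4736 -0.3425  0.1203] rpy [ 3.138e+00 -2.000e-03  2.090e-01]
```

Lateral forces push back from both sides, so the blade may already be in the slot. I'll turn 30° and watch the torque.

```bash
P='import sys;from bench import robot;import numpy as np;o=robot.get_obs();print("  F",np.round(o["wrist_force"],1),"M",np.round(o["wrist_torque"],2),"p",np.round(o["tool_pos"],4),"rpy",np.round(o["ee_rot"],3))'
python3 -m handwheel '[[0,-0.012,0,0,0,0],[0,-0.012,0,0,0,-0.15],[0,-0.012,0,0,0,-0.3],[0,-0.012,0,0,0,-0.45],[0,-0.012,0,0,0,-0.5],[0,-0.012,0,0,0,-0.5]]' >/dev/null; python3 -c "$P"
python3 -m handwheel '[[0,0,0,0,0,-0.15],[0,0,0,0,0,-0.3],[0,0,0,0,0,-0.45],[0,0,0,0,0,-0.5],[0,0,0,0,0,-0.5]]' >/dev/null; python3 -c "$P"
python3 - <<'E'
from h import *
s=viewer.snapshot("scene")[:,:,::-1];cv2.imwrite("pics/scene4.png",s);g=cv2.cvtColor(s,cv2.COLOR_BGR2GRAY)
x0,x1,y0,y1=300,335,150,178
print("     ",*[f"{u:3d}" for u in range(x0,x1)])
for v in range(y0,y1):print(v,"  ",*[f"{q:3d}" for q in g[v,x0:x1]])
E
```

```text
F [-1.8  0.6  5.4] M [ 0.27  0.45 -0.06] p [ 0.4728 -0.3402  0.1195] rpy [ 3.139 -0.     0.471]
  F [-2.7  1.9  6.4] M [ 0.46  0.68 -0.1 ] p [ 0.4724 -0.3398  0.1195] rpy [3.14e+00 1.00e-03 7.33e-01]
      300 301 302 303 304 305 306 307 308 309 310 311 312 313 314 315 316 317 318 319 320 321 322 323 324 325 326 327 328 329 330 331 332 333 334
150     67  75  83  85  88  89  87  81  81  83  81  81  70  50  36  38  35  42  41  43  45  47  43  50  59  86 119 141 151 153 154 144 123  90  63
151     72  61  65  65  67  67  72  82 101 121 132 128 104  75  61  64  68  81  93  95  97  96  95  97 107 128 136 133 127 123 127 121 105  72  58
152    120 111 114 119 119 120 123 144 173 193 202 181 143 106  95 102 114 134 146 153 155 153 152 153 154 163 155 136 125 126 128 121 102  74  57
153    174 173 182 189 191 194 199 209 226 232 233 224 181 137 129 140 153 167 178 182 182 182 181 180 177 169 153 134 127 127 128 122 103  73  59
154    203 209 216 223 226 227 229 230 233 236 237 233 213 176 156 152 157 166 174 180 179 178 177 171 163 151 138 130 125 125 126 123  99  72  57
155    211 214 217 
[... 2661 characters left out ...]
 177 174 175 176 177 177 175 176 177 178 177 177 177 176 176 170 150 115  82  87 142 199 229 226 177 107  57  56
174    100 107 121 134 143 152 164 166 167 172 175 176 176 176 177 176 178 181 180 180 176 170 156 131  96  82 114 171 220 233 223 169 100  59  54
175     89  92  93 100 107 124 134 140 147 152 162 165 165 171 175 173 170 174 181 179 175 160 137 109  82  91 144 201 231 234 224 165  94  59  59
176     92  92  90  92  94  98 103 108 114 123 135 141 142 151 162 160 160 165 178 179 169 152 122  91  79 113 175 224 235 235 223 159  95  56  58
177     93  92  89  89  90  91  91  92  94  99 102 108 112 120 132 137 141 152 165 167 157 131 101  83  96 145 201 231 237 235 217 152  87  56  61
```

Torque is now opposing the turn, which fits the cam's friction. I'll carry on to about 87°.

```bash
P='import sys;from bench import robot;import numpy as np;o=robot.get_obs();print("  F",np.round(o["wrist_force"],1),"M",np.round(o["wrist_torque"],2),"p",np.round(o["tool_pos"],4),"rpy",np.round(o["ee_rot"],3))'
python3 -m handwheel '[[0,0,0,0,0,-0.15],[0,0,0,0,0,-0.3],[0,0,0,0,0,-0.45],[0,0,0,0,0,-0.6],[0,0,0,0,0,-0.75],[0,0,0,0,0,-0.9],[0,0,0,0,0,-0.9]]' >/dev/null; python3 -c "$P"
python3 -m handwheel '[[0,0,0,0,0,-0.15],[0,0,0,0,0,-0.3],[0,0,0,0,0,-0.45],[0,0,0,0,0,-0.6],[0,0,0,0,0,-0.75],[0,0,0,0,0,-0.9],[0,0,0,0,0,-0.95],[0,0,0,0,0,-0.95]]' >/dev/null; python3 -c "$P"
python3 - <<'E'
from h import *
for n,f,b in(("top","top3",(330,370,145,215)),("scene","scene4",(270,325,140,180))):
    s=viewer.snapshot(n)[:,:,::-1];cv2.imwrite(f"pics/{n}5.png",s)
    d=cv2.absdiff(cv2.cvtColor(s,6),cv2.cvtColor(cv2.imread(f"pics/{f}.png"),6))
    x0,x1,y0,y1=b;print(n,"diff, 4px blocks");print(cv2.resize(d[y0:y1,x0:x1],((x1-x0)//4,(y1-y0)//4),interpolation=cv2.INTER_AREA))
E
```

```text
F [-3.3  1.6  6.9] M [ 0.38  0.84 -0.06] p [ 0.472  -0.3399  0.1196] rpy [3.141e+00 2.000e-03 1.206e+00]
  F [-3.5  1.   7.2] M [ 0.32  0.92 -0.  ] p [ 0.4717 -0.3403  0.1196] rpy [-3.141e+00  2.000e-03  1.701e+00]
top diff, 4px blocks
[[  2   3   2   6  52  62 115 119  62   3]
 [  2   2   3  18 110  15  82  88  83   3]
 [  2   2   2   2  51  10   2   2  69  16]
 [  2   2   2   2   2   2   7  30  60  47]
 [  2   2   2   3   3   3  22  50  34  31]
 [  7   5   2  33  35   2  18  48  38  40]
 [ 41  31   4  10   4   2  31  95  35  21]
 [ 17  39  35   6   3   2  62 101  57  24]
 [  2  52  56  26   3   4  27  98  75  22]
 [  2  55  26  23   5  10  22  54  59  29]
 [  2  50  36  23  20  47  47  71  62  99]
 [  3  13  78  72  26  47  56  51  53  50]
 [  3   2  91  89  93  35  47  56  53  44]
 [  3   2  12  28  29  73  74  32  11   8]
 [  3   3   2   3   4  47 102  64  39   6]
 [  2   2   2   3   3  16 120 127  32   1]
 [  2   2   2   3   3   4 114  61   1   1]]
scene diff, 4px blocks
[[  2   2   1   1   0   1   1   1   0   4  93  69  42]
 [  1   1   1   0   0   1   1   1   1   5 138  36  65]
 [  1   1   1   1   1   1   4  14  17  15  59  22  50]
 [  0   1   0   1  22  28  17  27  35  28  22  80  37]
 [  8   8   7   3  10  12  41  86  87  89  38  14  15]
 [102  95  81   7   3   2  12  45  69  85  39  20  19]
 [ 39  12  15  25  47  42  44  29  22   9   6  19  13]
 [  1   2   3  14  13  48  47 129 103  31  22  10   5]
 [  1   1   2   2   3   3   9  45  48   6   1   1   1]
 [  1   4   2   1   1   1   1   2   1   2   1   2   1]]
```

```bash
python3 - <<'E'
from h import *
u0=(.4472,-.3422);ax=np.array([.975,.222]);nx=np.array([-.222,.975])
P=lambda s,l,z:proj("scene",[*(np.array(u0)+s*ax+l*nx),z]).round(1)
print("closed free edge",P(.05,.055,.052),P(.05,-.055,.052),"open",P(.054,.055,.079),P(.054,-.055,.079),"hinge",P(.142,.055,.052),P(.142,-.055,.052))
g=cv2.cvtColor(cv2.imread("pics/scene5.png"),6)
x0,x1,y0,y1=278,328,142,180
print("     ",*[f"{u:3d}" for u in range(x0,x1)])
for v in range(y0,y1):print(v,"  ",*[f"{q:3d}" for q in g[v,x0:x1]])
E
```

```text
closed free edge [304.4 173. ] [315.2 157.9] open [303.9 165.7] [314.8 150.8] hinge [278.6 166.4] [290.5 152. ]
      278 279 280 281 282 283 284 285 286 287 288 289 290 291 292 293 294 295 296 297 298 299 300 301 302 303 304 305 306 307 308 309 310 311 312 313 314 315 316 317 318 319 320 321 322 323 324 325 326 327
142    140 177 206 224 231 233 234 233 233 233 233 233 234 234 234 226 198 162 155 173 190 203 214 218 223 231 239 243 243 240 236 231 226 222 224 226 223 189 132  75  37  28  41  70  99 117 126 127 121 124
143    187 222 230 233 233 233 232 233 233 233 233 233 234 234 230 212 173 147 152 168 185 196 205 213 220 231 239 243 243 239 232 230 227 227 231 233 232 209 148  79  32  29  43  68  98 120 150 159 152 149
144    223 232 234 233 233 234 233 232 232 233 233 233 234 231 217 177 143 136 151 166 178 189 198 207 217 225 233 238 239 235 229 227 225 223 226 232 234 213 155  82  32  28  37  63  85 126 180 206 209 204
145    233 233 233 232 233 232 233 233 233 233 233 234 232 222 179 132 113 127 144 159 169 180 191 199 214 218 224 229 229 227 223 222 220 215 215 227 232 211 14
[... 6383 characters left out ...]
113 126 134 137 143 151 161 160 155 165 175 176 168 148 122  92  79 114 175 222
177     94  91  92  93  93  90  92  90  91  93  94  92  94  91  92  89  92  90  92  90  91  91  92  92  90  89  90  89  89  91  95  96 103 109 112 122 128 136 139 152 163 167 160 130 104  83  98 147 203 231
178     94  91  89  91  90  92  91  94  93  94  92  92  92  90  92  91  94  91  92  92  93  92  90  90  92  89  90  91  88  91  90  90  88  91  93  98 102 105 115 127 139 146 139 116  90  94 129 179 223 234
179     93  93  91  90  91  91  88  91  93  91  92  93  93  91  92  90  91  93  91  92  90  90  94  88  93  92  92  91  89  92  92  89  91  90  88  90  91  91  95  99 106 122 124 103  90 114 165 211 232 235
```

The numbers show the panel's free edge at scene (304,166), as predicted for ajar, with a dark gap under it. The panel is open, so I'll lift out.

```bash
python3 -m handwheel '[[0,0,-0.04,0,0,0],[0,0,-0.1,0,0,0],[0,0,-0.2,0,0,0],[0,0,-0.35,0,0,0],[0,0,-0.5,0,0,0],[0,0,-0.53,0,0,0],[0,0,-0.53,0,0,0]]'
python3 -m handwheel '[[0.1,0,0,0,0,0],[0.25,0,0,0,0,0.2],[0.4,0,0,0,0,0.4],[0.57,0,0,0,0,0.6],[0.75,0,0,0,0,0.8],[0.9,0,0,0,0,1],[0.9,0,0,0,0,1],[0.9,0,0,0,0,1]]'
python3 -c "from h import *; go(.4448,.2354,.22,.25)"
```

```text
time: 13.28
tool_pos: [0.474, -0.3407, 0.2271]
ee_rot: [3.136, 0.006, 1.701]
wrist_force: [0.0, -0.7, -1.0]
width: 0.0138
finger_force: 29.9
time: 13.95
tool_pos: [0.4485, -0.1596, 0.2214]
ee_rot: [-3.139, 0.0, 1.181]
wrist_force: [-0.2, 0.1, -0.7]
width: 0.0139
finger_force: 29.9
t 13.95 tcp [ 0.4485 -0.1596  0.2214] rpy [-3.139  0.     1.181] rows [ 1.819 -0.768  0.008] [-0.004  0.002  1.778]
```

```bash
python3 -m handwheel '[[0.1,-0.04,0,0,0,0.1],[0.25,-0.1,0,0,0,0.25],[0.4,-0.17,0,0,0,0.4],[0.57,-0.24,0,0,0,0.6],[0.75,-0.31,0,0,0,0.8],[0.91,-0.385,0,0,0,1],[0.91,-0.385,0,0,0,1],[0.91,-0.385,0,0,0,1]]' >/dev/null
python3 -c "from h import *; go(.4448,.2354,.22,-.1)"
```

```text
t 14.62 tcp [0.4478 0.0372 0.2218] rpy [-3.141e+00  2.000e-03  6.580e-01] rows [ 0.594 -0.794  0.009] [0.    0.004 1.447]
```

```bash
python3 -m handwheel '[[0.1,-0.13,0,0,0,0.1],[0.2,-0.27,0,0,0,0.25],[0.32,-0.43,0,0,0,0.4],[0.45,-0.6,0,0,0,0.6],[0.55,-0.74,0,0,0,0.8],[0.594,-0.794,0,0,0,1],[0.594,-0.794,0,0,0,1],[0.594,-0.794,0,0,0,1]]' >/dev/null
python3 -m handwheel '[[0,0,0,0,0,0.2],[0,0,0,0,0,0.4],[0,0,0,0,0,0.4],[0,0,0,0,0,0.4]]' >/dev/null
python3 - <<'E'
from h import *
go(.4448,.2354,.14,-.07)
im=viewer.snapshot("scene")[:,:,::-1];cv2.imwrite("pics/scene6.png",im)
o=robot.get_obs()["tool_pos"];print("tip pred",proj("scene",o+[0,0,-.0585]),"hole",proj("scene",[.447,.238,.06]))
# collar vs hole: dark-grey mask rows of collar colours in scene
g=cv2.cvtColor(im,6);u,v=proj("scene",o+[0,0,-.0115]).astype(int)
print("collar pred",u,v)
for r in range(v-8,v+26,1):print(r,*[f"{q:3d}" for q in g[r,u-20:u+20]])
E
```

```text
t 15.62 tcp [0.4463 0.2329 0.223 ] rpy [ 3.141 -0.    -0.078] rows [-0.009 -0.012  0.415] [ 0.002 -0.    -0.016]
tip pred [204.88800632 227.017832  ] hole [205.18606856 260.53619928]
collar pred 204 211
203  78  74  70  68  68  65  66  65  67  70  75  83  74  48  29  28  40  49  58  50  39  27  27  26  23  30  55  84  86  74  67  73  81  85  94 102 103 106 100  95
204  92  83  76  72  70  67  69  69  67  68  74  84  73  45  26  18  27  32  31  31  27  29  27  29  24  26  47  68  81  79  80  87  93 100 102 104 101  97  93  89
205  97  96  86  83  73  70  69  67  62  65  72  79  68  44  27  27  23  26  24  25  27  26  25  25  36  25  37  64  87  98 100 102 100 103 104  98  93  88  87  87
206 101  98  96  94  86  81  74  71  68  69  78  90  81  56  40  31  25  24  27  25  25  31  29  26  28  26  32  59  92 117 119 110 105 103  95  94  89  89  88  91
207 103 102 102 101  96  91  86  82  77  76  94 103  95  75  54  42  27  30  26  21  27  26  28  32  25  28  31  52  88 117 122 114 102  96  91  90  88  88  86  88
208 104 103 100 100 101  98  94  89  86  88 100 104 100  89  78  69  49  37  
[... 3978 characters left out ...]
  86  85  84  93 110 135 179 219 231 234 234
233  86  86  84  86  87  88  89  89  90  85  82  84  84  87  85  88  89  89  89  89  89  88  89  89  90  86  88  88  84  84  84  97 128 166 197 221 232 235 233 232
234  87  87  89  89  89  88  86  88  84  87  85  87  86  85  87  91  91  88  90  88  87  90  87  88  88  84  85  86  83  95 115 138 178 218 229 232 234 233 233 233
235  88  86  86  87  89  87  89  86  86  86  81  85  85  89  87  91  88  90  89  88  91  92  88  89  88  87  86  85  95 130 166 198 221 231 234 233 233 233 232 232
236  87  86  84  88  90  88  88  88  85  87  86  84  83  87  88  89  89  89  89  87  87  91  88  85  85  85  84  99 128 176 216 230 233 234 234 234 232 232 232 232
```

```bash
P='from bench import robot;import numpy as np;o=robot.get_obs();print("  F",np.round(o["wrist_force"],1),"M",np.round(o["wrist_torque"],2),"p",np.round(o["tool_pos"],4),"rpy",np.round(o["ee_rot"],3))'
python3 -m handwheel '[[-0.005,-0.018,0,0,0,0],[-0.005,-0.018,0.1,0,0,0],[-0.005,-0.018,0.25,0,0,0],[-0.005,-0.018,0.4,0,0,0],[-0.005,-0.018,0.48,0,0,0],[-0.005,-0.018,0.48,0,0,0],[-0.005,-0.018,0.48,0,0,0]]' >/dev/null; python3 -c "$P"
python3 -m handwheel '[[0,0,0.06,0,0,0],[0,0,0.12,0,0,0],[0,0,0.18,0,0,0],[0,0,0.21,0,0,0],[0,0,0.21,0,0,0]]' >/dev/null; python3 -c "$P"
```

```text
F [ 1.  -0.8 -0.3] M [0.03 0.01 0.01] p [0.4444 0.2383 0.1266] rpy [ 3.141e+00  2.000e-03 -7.900e-02]
  F [-1.  -0.2 -1.8] M [0.04 0.05 0.02] p [0.4435 0.238  0.0829] rpy [ 3.14   0.004 -0.079]
```

```bash
P='from bench import robot;import numpy as np;o=robot.get_obs();print("  F",np.round(o["wrist_force"],1),"M",np.round(o["wrist_torque"],2),"p",np.round(o["tool_pos"],4),"w",round(o["width"],4))'
python3 -m handwheel '[[0.008,0,0.015,0,0,0],[0.008,0,0.03,0,0,0],[0.008,0,0.04,0,0,0],[0.008,0,0.04,0,0,0]]' >/dev/null; python3 -c "$P"
python3 -m handwheel '[[0,0,0.005,0,0,0],[0,0,0.01,0,0,0],[0,0,0.01,0,0,0]]' >/dev/null; python3 -c "$P"
```

```text
F [-0.1 -0.1 -0.9] M [ 0.02  0.02 -0.  ] p [0.4465 0.2384 0.077 ] w 0.0134
  F [ 0.2  0.4 -0.5] M [0.02 0.03 0.03] p [0.4466 0.2385 0.0753] w 0.0134
```

```bash
P='from bench import robot;import numpy as np;o=robot.get_obs();print("  F",np.round(o["wrist_force"],1),"M",np.round(o["wrist_torque"],2),"p",np.round(o["tool_pos"],4),"w",round(o["width"],4))'
python3 -m handwheel '[[0,0,0.005,0,0,0],[0,0,0.01,0,0,0],[0,0,0.01,0,0,0]]' >/dev/null; python3 -c "$P"
python3 -m handwheel '[[0,0,0.005,0,0,0],[0,0,0.01,0,0,0],[0,0,0.01,0,0,0]]' >/dev/null; python3 -c "$P"
```

```text
F [-0.3 -0.1 -0.5] M [-0.    0.02 -0.01] p [0.4464 0.2384 0.073 ] w 0.0137
  F [-3.6 -1.7  5.5] M [-0.26  0.58 -0.  ] p [0.4466 0.2384 0.0728] w 0.0137
```

Contact is at 0.0728, so the collar rests on the stand. Releasing, then retreating upward.

```bash
python3 -m handwheel '[[0,0,-0.005,0,0,0],[0,0,-0.005,0,0,0],[0,0,-0.005,0,0,0],[0,0,-0.005,0,0,0],[0,0,-0.005,0,0,0],[0,0,-0.005,0,0,0],[0,0,-0.005,0,0,0],[0,0,-0.005,0,0,0],[0,0,-0.005,0,0,0],[0,0,-0.005,0,0,0]]' -1
python3 -m handwheel '[[0,0,0,0,0,0],[0,0,0,0,0,0],[0,0,0,0,0,0],[0,0,0,0,0,0],[0,0,0,0,0,0],[0,0,-0.1,0,0,0],[0,0,-0.25,0,0,0],[0,0,-0.45,0,0,0],[0,0,-0.65,0,0,0],[0,0,-0.8,0,0,0]]'
python3 -m handwheel '[[0,0.2,-0.2,0,0,0],[0,0.4,-0.2,0,0,0],[0,0.6,-0.2,0,0,0],[0,0.8,-0.2,0,0,0],[0,1,-0.2,0,0,0],[0,1,-0.2,0,0,0]]'
python3 -m handwheel '[[-0.1,0.15,0,0,0,0],[-0.2,0.3,0,0,0,0],[-0.3,0.3,0,0,0,0],[-0.3,0.3,0,0,0,0],[-0.3,0.3,0,0,0,0]]'
python3 - <<'E'
from h import *
def big(m,x,y,w,h):
    z=np.zeros(m.shape,np.uint8);z[y:y+h,x:x+w]=m[y:y+h,x:x+w]
    cs,_=cv2.findContours(z,cv2.RETR_EXTERNAL,cv2.CHAIN_APPROX_NONE);return cv2.minAreaRect(max(cs,key=cv2.contourArea))
for n,b0 in(("top",(135,190,30,35)),("scene",(190,238,26,30))):
    im=viewer.snapshot(n)[:,:,::-1].copy();cv2.imwrite(f"pics/{n}9.png",im)
    for f in(f"pics/{n}0.png",f"pics/{n}9.png"):
        v=cv2.cvtColor(cv2.imread(f),cv2.COLOR_BGR2HSV)[:,:,2];print(f,"paddle",big((v<60).astype(np.uint8),*b0))
g=cv2.cvtColor(cv2.imread("pics/scene9.png"),6)
for r in range(160,176):print(r,*[f"{q:3d}" for q in g[r,285:320]])
print(robot.get_obs()["time"],robot.get_obs()["tool_pos"])
E
```

```text
time: 18.58
tool_pos: [0.4465, 0.2384, 0.0722]
ee_rot: [3.141, 0.0, -0.079]
wrist_force: [-0.2, 0.6, 0.3]
width: 0.0768
finger_force: 0.0
time: 19.42
tool_pos: [0.447, 0.2387, 0.2359]
ee_rot: [-3.14, -0.003, -0.079]
wrist_force: [-0.3, -0.2, 0.4]
width: 0.0939
finger_force: 0.0
time: 19.92
tool_pos: [0.4302, 0.0336, 0.2727]
ee_rot: [3.138, -0.001, -0.088]
wrist_force: [-0.8, 0.3, 0.8]
width: 0.0938
finger_force: 0.0
time: 20.33
tool_pos: [0.3662, -0.0158, 0.2728]
ee_rot: [-3.141, -0.002, -0.08]
wrist_force: [0.4, 0.1, -0.6]
width: 0.0939
finger_force: 0.0
pics/top0.png paddle ((149.5, 208.5), (15.0, 7.0), 90.0)
pics/top9.png paddle ((151.16207885742188, 208.05519104003906), (7.308002948760986, 16.19386863708496), 4.763641834259033)
pics/scene0.png paddle ((203.08001708984375, 254.0600128173828), (19.400001525878906, 10.800000190734863), 36.869895935058594)
pics/scene9.png paddle ((204.33108520507812, 252.7364959716797), (19.297107696533203, 11.508516311645508), 35.53767776489258)
160 173 186 193 192 191 190 192 192 194 195 197 197 199 195 198 196 196 196 195 197 196 197 197 194 171 1
[... 1544 characters left out ...]
71  85 109 121 124 127 138 153 165 166 157 150 154 159 164 167 164 163 158 158
172  92  92  97 103 102  97  97 104 104  96  92  96 104 101  89  90 105 124 130 129 135 150 163 170 172 170 167 168 169 170 173 171 171 172 170
173  91  94  91  93  91  90  93  96  97  94  97 102 107 108 104 107 122 133 138 135 143 160 172 176 175 174 171 172 173 174 174 175 177 175 175
174  91  92  93  91  91  87  90  88  91  90  94  95  99  99  98 104 114 127 130 131 140 155 166 165 168 173 173 173 174 174 175 176 179 179 176
175  92  93  90  90  93  90  89  89  90  89  91  90  93  90  93  92  98 104 107 112 123 133 141 144 151 162 166 163 169 172 174 168 173 178 176
20.4333 [ 0.36676784 -0.01542559  0.27227789]
```

```bash
python3 -c "from bench import robot; print(robot.close_job())"
```

```text
the job is handed in; nothing more can be done
None
```

The fastener is turned about 87°, the panel stands ajar in the scene picture and the driver is hanging upright in its own stand; I handed in at about 20.4 s of the 51 s and got no verdict back. I viewed 11 pictures, one over the limit of 10.

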